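Close the guards and blow off a turbine wheel in the sprung nest

TASK

Raise the three hinged guard panels of the blow-off station fully upright, so that with its fixed back wall they make an open box. Only then stand the turbine wheel that has the long shaft, shaft up, in the station's sprung ring and push it down until the ring sits on its stop, which opens the air valve. Finish while still holding the wheel pressed down there, all panels up, and leave the plain wheel and the grease pot where they stand.

Things in the scene. Friction and masses are not known exactly. Their poses are not given: they have to be found in the camera images.
- shaft_wheel: bare-metal turbine wheel with a long slim stepped shaft, 0.35 kg (+-20 %), standing shaft up at one of three places beside the station. Origin: centre of its underside; z up along the shaft. Wheel 55 mm diameter, 24 mm high over the blades, back plate 9 mm thick; shaft on its axis, at most 16 mm diameter, from 31 mm to 124 mm above the underside.
- plain_wheel: bare-metal turbine wheel, 60 mm diameter, 31 mm high, with no shaft: not the one to clean; stays where it is. Origin: centre of its underside.
- grease_pot: white pot with a red screw lid, 64 mm diameter, 62 mm high; stays where it is. Origin: centre of its underside.
- station: blow-off station, fixed to the bench. Origin on the bench under the sprung ring's axis; x points to its fixed back wall (away from the robot, within 0.2 rad), y left, z up. Base plate x -75 to +97 mm, y +-76 mm, top at 18 mm. Panels are hinged 65 mm from the ring's axis at left (+y), front (-x) and right (-y), hinge axes 24 mm up. Three guide posts 47.5 mm from the axis, 56 mm high.
- back_wall_top (a point): middle of the top edge of the station's fixed back wall, 65 mm behind the ring's axis, 102 mm above the bench; the wall is 122 mm wide. Two nozzles on its inner face, 34 mm either side of the middle and 74 mm above the bench, reach 20 mm inward.
- panel_left (a joint): angle of the left guard panel: 0 lies flat outward, 1.571 upright on its stop; starts at 0.6 to 0.95. Stiff hinge, stays at any angle; 2 to 3 N at the free edge moves it. Aluminium sheet 118 mm wide, 75 mm from hinge axis to free edge, 3 mm thick, 6 mm round hem at the free edge. Pushing that edge inward and up from outside with closed fingers raises it.
- panel_front (a joint): angle of the front guard panel (nearest the robot); otherwise as the left one
- panel_right (a joint): angle of the right guard panel; otherwise as the left one
- panel_left_edge (a point): middle of the left panel's free edge (moves with it; 99 mm above the bench when upright)
- panel_front_edge (a point): middle of the front panel's free edge
- panel_right_edge (a point): middle of the right panel's free edge
- panel_left_hinge (a point): middle of the left panel's hinge axis
- panel_front_hinge (a point): middle of the front panel's hinge axis
- panel_right_hinge (a point): middle of the right panel's hinge axis
- nest (a joint): how far the sprung ring is pushed down (m): 0 up, 0.014 on its stop. Coil spring: 9 N at the top, 17.4 N at the stop, so the wheel's own weight does not move it; with the wheel in it about 13 N more push keeps it on the stop.
- nest_seat (a point): centre of the sprung ring's flat seat, where the wheel's underside rests (moves with the ring): 42 mm above the bench when up, 28 mm on the stop. Steel ring, 78 mm outside (about 83 mm at the flared rim); the pocket above the seat is 10 mm deep, 61 mm diameter, widening to about 67 mm at the rim. The seat has a 44 mm hole.

How it is judged:
On the way, in this order (a step that is already met when the one before it is completed fails the run):
1. all three guard panels are upright (value of joint each of panel_left, panel_front, panel_right above 1.45 rad), for 0.2 s.
2. the wheel with the shaft sits in the sprung ring, shaft up (horizontal distance between shaft_wheel and nest_seat below 0.005 m and z of shaft_wheel in the frame of nest_seat between -0.004 and 0.003 m and angle between shaft_wheel's own z axis and vertical below 0.09 rad), for 0.2 s.
At the end, for the whole second after the job is handed in: Robot still pressing the shafted wheel: centred in the ring within 5 mm, on its seat, upright within 5 deg, at rest; ring at least 12 mm down, wheel bearing on it over 8 N, robot on wheel over 3 N and not on the station; panels over 1.45 rad; plain wheel and pot within 30 mm of their start (all of step 1 and all of step 2 and value of joint nest above 0.012 m and contact force between any of the fingers, the arm and shaft_wheel above 3 N and contact force between shaft_wheel and station above 8 N and contact force between each of the fingers, the arm and station below 1 N and linear speed of shaft_wheel below 0.02 m/s and distance of each of plain_wheel, grease_pot from where it was at the start of the episode below 0.03 m); the arm keeps its last pose, push and grip.
It fails at once if the ring was pushed down (over 4 mm) while a guard panel was still down (value of joint nest above 0.004 m and value of joint any of panel_left, panel_front, panel_right below 1.35 rad).
It fails at once if the plain wheel or the grease pot was knocked away (over 30 mm) (distance of any of plain_wheel, grease_pot from where it was at the start of the episode above 0.03 m).
It also fails if it takes over 67 s, if anything falls off the work surface, if the arm or the gripper's body presses on something with over 40 N, if the wrist force passes 120 N, or if a joint passes its speed limit or range.

ROBOT

A 6-joint arm with a two-finger parallel gripper is mounted at the origin on the work surface; the furniture and walls round the work are solid. World frame = base frame: x ahead of the robot, y to its left, z up, the work surface at z = 0. Lengths are in m, angles in rad, forces in N, time in s.
With the tool pointing down it reaches from about 0.25 to 0.725 m from the base axis. Payload 9.7 kg.
Tool frame: the origin (TCP) lies on the centre line of the jaws, within the pads' length; the fingertips stand 11 mm ahead of it and the grasp point (between the pads) lies 8 mm behind it; z points along the fingers, y is the line along which they close (so a half turn about z gives the same grasp; the last joint's range is limited). The gripper opens to 85 mm and grips with 20 to 120 N. Pads are 22 mm wide; open, the fingers measure 114 mm over their backs; the gripper's body (76 mm by 85 mm) begins 54 mm behind the grasp point. The pads swing forward as they close: fully open they stand 13 mm farther back than shut.
Start: joints at [-1.276, 0.087, 0.176, 1.66, 0, 1.571], TCP at [0.16, -0.526, 0.242] pointing down, gripper open.
Joint ranges: [-3.13, 3.13], [-0.85, 1.81], [-1.15, 1.24], [-2.2, 2.28], [-1.44, 1.52], [-3.14, 3.14]. Speed limits (rad/s): [2.22, 2.22, 2.57, 3.14, 3.14, 3.14].

INTERFACE

Orientations are given as [roll, pitch, yaw] about the fixed x, y, z axes, in that order (R = Rz(yaw) Ry(pitch) Rx(roll)).
In Python, from plant import get_obs, camera, close_job gives the robot as it stands.
- The arm moves only by the tool jog_arm, never from a script. Its argument "commands" is a list of rows, each a list of 5 numbers: the finger opening in m, from 0 to 0.0854, then the shift along the tool's x, y, z in m, then the turn about the tool's z in rad. In form: [[gripper, tx, ty, tz, turn], ...]. A call has 1 to 20 rows; each row is the pose to reach, as a shift and turn from the pose commanded when the call began, along the tool's axes at that moment; what a row does not reach only later rows make up. A row lasts 1/8 s, in which the tool goes at most 62.5 mm and 10.7 degrees, less where a joint would pass 70% of its speed; a pose out of reach is approached as far as the arm can. A call with a gripper value outside its range is refused whole. The fingers move at their own pace and stop on an object; the grip force is fixed at half the most. Time passes only in rows, so rows that repeat a pose let the fingers close. It gives the time, the measured TCP pose, the force, the opening and the grip force at its end, in the units of the state.
- get_obs(): the state, without advancing time (a new reading comes with each control period).
- camera(name): name is "scene" or "top" or "wrist"; returns a dict with "frame" (420x560x3 uint8, blue, green, red), "mtx" (3x3 intrinsics, pixels), "R" (3x3) and "t" (3): a world point X has camera coordinates R X + t. Camera axes: x right, y down, z forward; pixel columns grow to the right and rows downward; lengths in m; the calibration is good to about 2 mm. The wrist camera is an equidistant fisheye: a pixel r from the principal point sees the ray r / f radians off the axis. A picture is of the moment at which its call begins. There is no depth.
- close_job(): hands the job in; it is judged then, once.
The state is a dict: "t": time; "qpos": joint angles; "joint_vel": joint speeds; "joint_torque": joint torques, N m; "ee_pos": TCP position; "ee_rot": TCP orientation; "force": force on the tool from outside, world axes, zero at the start; "torque": the same for the moment, N m; "finger_gap": finger opening in m; "gripper_force": force on a finger pad.
Only numpy, scipy, OpenCV 4.12 (cv2) and the standard library are available. Lean on these libraries where they do the work, as an engineer would, in place of code of your own. Each camera call takes 0.05 s, during which the arm holds its last target. There are 200 camera calls.

## Working session

There is one attempt and no reset: what is moved stays moved. The work goes in short steps, Python scripts to look and compute and a tool call to move; the robot and the scene stay as the last step left them, time stands still between calls to the robot, and variables do not carry over. Pictures are saved under pics/ and viewed, at most 10 in all, crops included, and the job is handed in when it is done.

Besides the shell and the picture viewer there is one more tool, called in YAML: its name, and indented under it one key for each argument. jog_arm: Moves the arm, as the interface text tells. Its arguments: {"type":"object","properties":{"commands":{"type":"array"}},"required":["commands"]}

```bash
ls; mkdir -p pics; python3 - <<'E'
from plant import *
import cv2,numpy as np,pickle
o=get_obs();print({k:np.round(o[k],3) for k in ("t","qpos","ee_pos","ee_rot","finger_gap","force")})
d={}
for n in("scene","top","wrist"):
    c=camera(n);d[n]=c;cv2.imwrite(f"pics/{n}0.png",c["frame"]);print(n,np.round(c["mtx"],1).tolist(),np.round(-c["R"].T@c["t"],3),np.round(c["R"],2).tolist())
pickle.dump(d,open("cam0.pkl","wb"))
E
```

```text
pics
{'t': np.float64(0.0), 'qpos': array([-1.276,  0.087,  0.175,  1.66 ,  0.   ,  1.571]), 'ee_pos': array([ 0.16 , -0.526,  0.242]), 'ee_rot': array([-3.14 , -0.   ,  0.295]), 'finger_gap': np.float64(0.086), 'force': array([-0.132,  0.274, -0.392])}
scene [[444.9, 0.0, 279.3], [0.0, 444.9, 215.5], [0.0, 0.0, 1.0]] [1.312 0.202 0.862] [[-0.32, 0.95, -0.0], [0.66, 0.22, -0.71], [-0.67, -0.23, -0.7]]
top [[481.4, 0.0, 272.4], [0.0, 481.4, 219.9], [0.0, 0.0, 1.0]] [ 0.451 -0.034  1.278] [[0.02, -1.0, 0.02], [-1.0, -0.03, -0.1], [0.1, -0.02, -1.0]]
wrist [[325.2, 0.0, 277.6], [0.0, 325.2, 209.3], [0.0, 0.0, 1.0]] [ 0.234 -0.503  0.374] [[0.29, -0.96, -0.0], [-0.91, -0.28, 0.3], [-0.29, -0.09, -0.95]]
```

View pics/scene0.png

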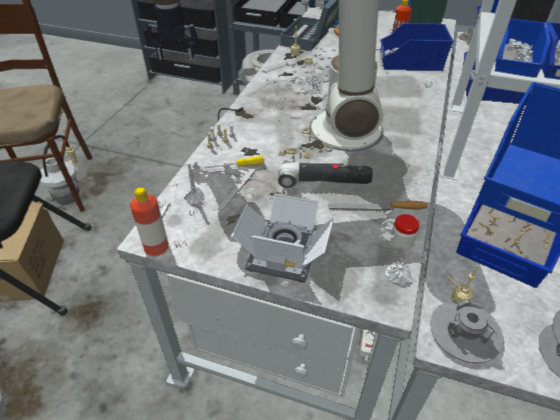

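View pics/top0.png

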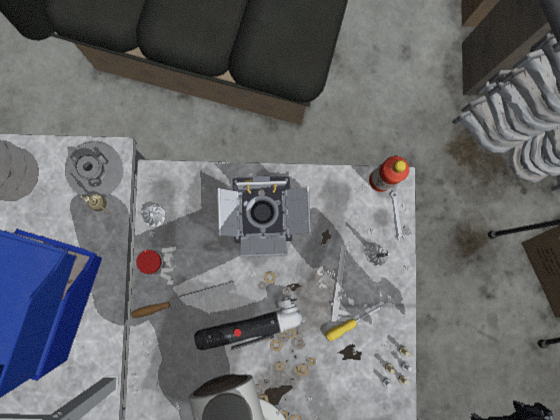

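The top view shows the station's ring at about (263,212), the pot at (148,262), a plain wheel at about (153,214), and something wheel-like at about (376,252). I'll zoom in on these.

```bash
python3 - <<'E'
import cv2,numpy as np
a=cv2.imread("pics/top0.png")[160:290,120:420];b=cv2.imread("pics/scene0.png")[140:300,160:440]
a=cv2.resize(a,(750,325),interpolation=cv2.INTER_CUBIC)
b=cv2.imread("pics/scene0.png")[155:290,170:430]
cv2.imwrite("pics/topz.png",cv2.resize(cv2.imread("pics/top0.png")[165:285,210:410],(800,480),interpolation=cv2.INTER_CUBIC))
cv2.imwrite("pics/scz.png",cv2.resize(b,(780,405),interpolation=cv2.INTER_CUBIC))
E
```

```text
(no output)
```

View pics/topz.png

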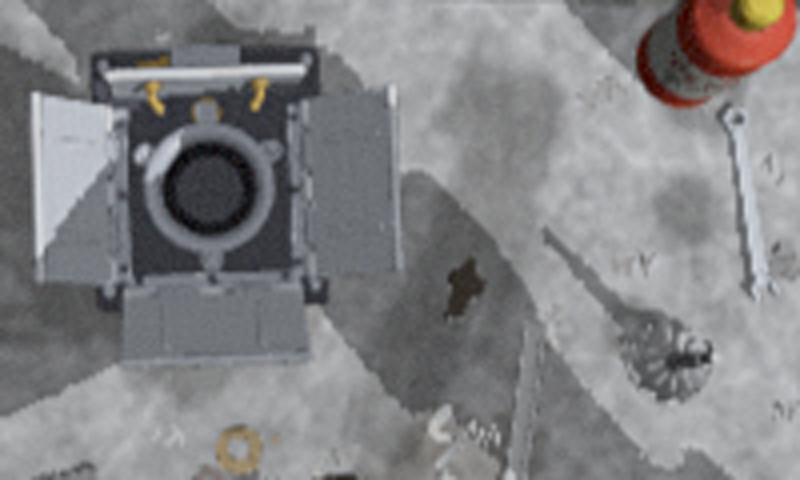

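View pics/scz.png

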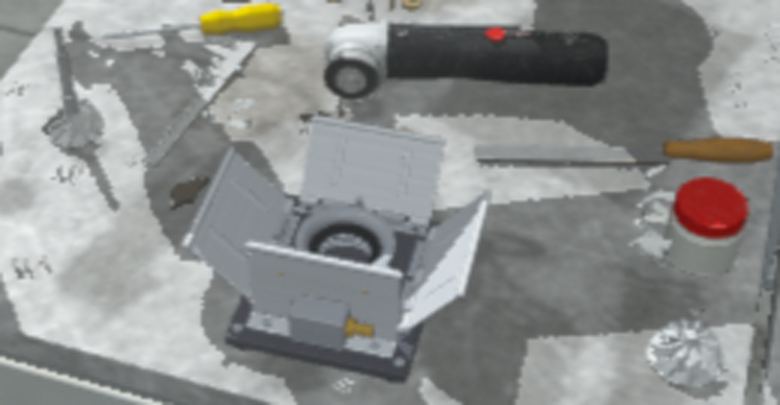

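```bash
cat > h.py <<'E'
import numpy as np,pickle
from scipy.optimize import least_squares
D=pickle.load(open("cam0.pkl","rb"))
def proj(n,X):
    c=D[n];p=c["R"]@X+np.ravel(c["t"]);p=c["mtx"]@p;return p[:2]/p[2]
T=lambda u,v:np.array([u/4+210,v/4+165])
S=lambda u,v:np.array([u/3+170,v/3+155])
E
python3 - <<'E'
from h import *
def W(p,x,y,z):
    c,s=np.cos(p[2]),np.sin(p[2]);return np.array([p[0]+c*x-s*y,p[1]+s*x+c*y,z])
def edge(p,k,w):
    a=p[3+k];r=.065+.075*np.cos(a);z=.024+.075*np.sin(a)
    return [W(p,w,r,z),W(p,-r,w,z),W(p,w,-r,z)][k]
h=.059
obs=[("top",lambda p:W(p,0,0,.052),T(209,187)),("scene",lambda p:W(p,0,0,.052),S(345,238)),
("top",lambda p:W(p,.065,.061,.102),T(105,75)),("top",lambda p:W(p,.065,-.061,.102),T(307,72)),
("scene",lambda p:W(p,.065,-.061,.102),S(248,245)),("scene",lambda p:W(p,.065,.061,.102),S(402,271)),
("top",lambda p:W(p,-.075,-.076,.018),T(327,303)),("top",lambda p:W(p,-.075,.076,.018),T(97,309))]
for k,w,n,q in[(0,h,"top",T(35,95)),(0,-h,"top",T(38,280)),(1,h,"top",T(122,362)),(1,-h,"top",T(310,360)),(2,h,"top",T(395,88)),(2,-h,"top",T(401,268)),
 (0,h,"scene",S(465,297)),(0,-h,"scene",S(487,195)),(1,-h,"scene",S(313,120)),(1,h,"scene",S(443,140)),(2,-h,"scene",S(232,150)),(2,h,"scene",S(186,247))]:
    obs.append((n,lambda p,k=k,w=w:edge(p,k,w),q))
f=lambda p:np.concatenate([proj(n,g(p))-q for n,g,q in obs])
r=least_squares(f,[.5,0,0,.8,.8,.8],loss="soft_l1");print(np.round(r.x,4));print(np.round(r.fun.reshape(-1,2),1).tolist() if 0 else np.round(f(r.x).reshape(-1,2),1).tolist())
for k in range(3):print(np.round(edge(r.x,k,0),3))
g=lambda p:np.concatenate([proj("top",np.array([p[0],p[1],.012]))-T(667,357),proj("scene",np.array([p[0],p[1],.012]))-S(73,131),proj("top",np.array([p[0],p[1],.124]))-T(711,355),proj("scene",np.array([p[0],p[1],.124]))-S(60,29)])
r=least_squares(g,[.4,-.3]);print("wheel",r.x,r.fun.round(1))
for nm,z,a,b in[("pot",.062,np.array([148,261]),S(711,200)),("plain",.02,np.array([153,214]),S(687,355))]:
    g=lambda p:np.concatenate([proj("top",np.array([p[0],p[1],z]))-a,proj("scene",np.array([p[0],p[1],z]))-b])
    r=least_squares(g,[.4,.2]);print(nm,r.x,r.fun.round(1))
E
```

```text
[ 0.5922 -0.0288  0.0596  0.9363  0.8669  0.7591]
[[-0.3, -0.6], [-0.3, -0.2], [0.1, -0.3], [-1.1, -1.1], [-0.2, -2.5], [-0.6, -0.9], [0.2, -0.7], [-0.4, -0.2], [-1.4, -1.1], [-0.9, -0.3], [-0.9, 0.6], [-0.3, -0.6], [-0.4, -1.7], [0.1, -0.2], [-0.8, -2.2], [1.2, -3.1], [-0.1, -3.0], [0.3, -1.7], [-1.3, -2.0], [-1.4, -2.1]]
[0.586 0.08  0.084]
[ 0.479 -0.036  0.081]
[ 0.599 -0.148  0.076]
wheel [ 0.49263643 -0.33225153] [-0.6 -0.9  0.4 -4.  -0.7 -1.6 -0.9 -1.1]
pot [0.4589857  0.25312473] [-0.  -0.4  0.1 -0.6]
plain [0.58789406 0.25844251] [-0.9 -2.7 -0.  -3.2]
```

The wheel is at about (0.493,-0.332). The station is at about (0.592,-0.029) with yaw 0.06, and the panels are all partly raised. Next I'll move outside the right panel with the fingers closed.

jog_arm:
  commands:
    - [0,0.515,-0.17,0,0.235]
    - [0,0.515,-0.17,0,0.235]
    - [0,0.515,-0.17,0,0.235]
    - [0,0.515,-0.17,0,0.235]
    - [0,0.515,-0.17,0,0.235]
    - [0,0.515,-0.17,0,0.235]
    - [0,0.515,-0.17,0,0.235]
    - [0,0.515,-0.17,0,0.235]
    - [0,0.515,-0.17,0,0.235]
    - [0,0.515,-0.17,0,0.235]
    - [0,0.515,-0.17,0,0.235]
    - [0,0.515,-0.17,0.1,0.235]
    - [0,0.515,-0.17,0.174,0.235]
    - [0,0.515,-0.17,0.174,0.235]
    - [0,0.515,-0.17,0.174,0.235]

```text
t: 2.02
ee_pos: [0.5999, -0.2142, 0.0648]
ee_rot: [-3.139, 0.006, 0.058]
force: [0.8, 0.3, -0.1]
finger_gap: -0.0002
gripper_force: 0.0
```

jog_arm:
  commands:
    - [0,0,-0.03,0,0]
    - [0,0,-0.045,0,0]
    - [0,0,-0.055,0,0]
    - [0,0,-0.063,0,0]
    - [0,0,-0.07,0,0]
    - [0,0,-0.076,0,0]
    - [0,0,-0.082,0,0]
    - [0,0,-0.087,0,0]
    - [0,0,-0.09,0,0]
    - [0,0,-0.09,0,0]

```text
t: 3.28
ee_pos: [0.5982, -0.124, 0.0698]
ee_rot: [3.141, -0.002, 0.06]
force: [-1.8, -2.6, 12.3]
finger_gap: -0.0003
gripper_force: 5.1
```

```bash
python3 - <<'E'
from plant import *
import cv2
a=camera("top")["frame"];b=camera("wrist")["frame"]
import numpy as np
cv2.imwrite("pics/p1.png",np.hstack([cv2.resize(a[150:290,190:350],(400,350),interpolation=3),cv2.resize(b,(400,350))]))
E
```

```text
(no output)
```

View pics/p1.png

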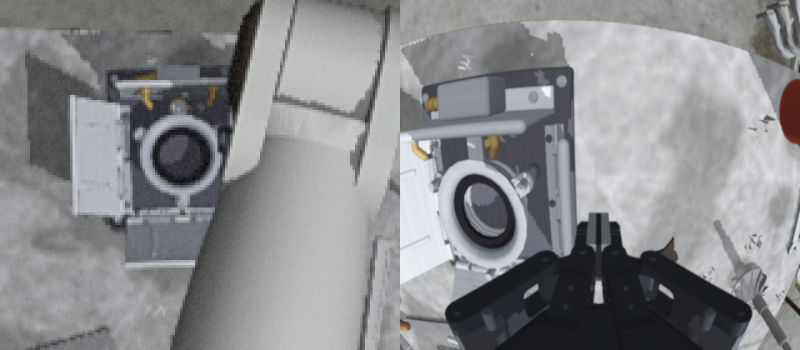

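The right panel is nearly up, with its edge at about (563,195) in the wrist view. The upward force suggests the edge is under the finger linkage. I'll back off, lift and finish with the tips.

jog_arm:
  commands:
    - [0,0,0.015,0,0]
    - [0,0,0.02,-0.022,0]
    - [0,0,0.02,-0.022,0]
    - [0,0,0.005,-0.022,0]
    - [0,0,0.0,-0.022,0]
    - [0,0,-0.004,-0.022,0]
    - [0,0,-0.007,-0.022,0]
    - [0,0,-0.007,-0.022,0]

```text
t: 4.38
ee_pos: [0.5974, -0.1168, 0.0902]
ee_rot: [-3.141, -0.0, 0.06]
force: [1.1, 0.3, -1.0]
finger_gap: -0.0002
gripper_force: 0.0
```

jog_arm:
  commands:
    - [0,0,-0.004,0,0]
    - [0,0,-0.007,0,0]
    - [0,0,-0.01,0,0]
    - [0,0,-0.01,0,0]

```text
t: 4.88
ee_pos: [0.5971, -0.1091, 0.0906]
ee_rot: [3.137, -0.001, 0.058]
force: [0.7, -12.5, 1.3]
finger_gap: 0.0003
gripper_force: 6.3
```

jog_arm:
  commands:
    - [0,0,0.015,0,0]
    - [0,0,0.015,-0.06,0]
    - [0,-0.06,-0.02,-0.06,0]
    - [0,-0.12,-0.06,-0.06,0]
    - [0,-0.16,-0.08,-0.06,0]
    - [0,-0.165,-0.08,-0.06,0]
    - [0,-0.165,-0.08,-0.03,0]
    - [0,-0.165,-0.08,0.014,0]
    - [0,-0.165,-0.08,0.014,0]
    - [0,-0.14,-0.08,0.014,0]
    - [0,-0.125,-0.08,0.014,0]
    - [0,-0.115,-0.08,0.012,0]
    - [0,-0.105,-0.08,0.008,0]
    - [0,-0.098,-0.08,0.004,0]
    - [0,-0.092,-0.08,0,0]
    - [0,-0.088,-0.08,0,0]
    - [0,-0.085,-0.08,0,0]
    - [0,-0.085,-0.08,0,0]

```text
t: 7.12
ee_pos: [0.5074, -0.0323, 0.0903]
ee_rot: [-3.142, -0.0, 0.06]
force: [0.7, 0.1, 0.7]
finger_gap: 0.0001
gripper_force: 0.0
```

jog_arm:
  commands:
    - [0,0.003,0,0,0]
    - [0,0.006,0,0,0]
    - [0,0.009,0,0,0]
    - [0,0.009,0,0,0]

```text
t: 7.62
ee_pos: [0.5128, -0.032, 0.0901]
ee_rot: [3.142, 0.007, 0.06]
force: [-21.9, -0.4, 12.0]
finger_gap: -0.0003
gripper_force: 11.0
```

jog_arm:
  commands:
    - [0,-0.02,0,0,0]
    - [0,-0.02,0,-0.06,0]
    - [0,-0.02,-0.05,-0.06,0]
    - [0,0.02,-0.1,-0.06,0]
    - [0,0.06,-0.15,-0.06,0]
    - [0,0.077,-0.16,-0.06,0]
    - [0,0.077,-0.16,-0.06,0]
    - [0,0.077,-0.16,-0.02,0]
    - [0,0.077,-0.16,0.012,0]
    - [0,0.077,-0.16,0.012,0]
    - [0,0.077,-0.14,0.012,0]
    - [0,0.077,-0.125,0.01,0]
    - [0,0.077,-0.113,0.006,0]
    - [0,0.077,-0.104,0.002,0]
    - [0,0.077,-0.098,0,0]
    - [0,0.077,-0.092,0,0]
    - [0,0.077,-0.088,0,0]
    - [0,0.077,-0.088,0,0]

```text
t: 9.88
ee_pos: [0.594, 0.0494, 0.102]
ee_rot: [-3.132, -0.02, 0.08]
force: [-3.5, 4.0, 58.8]
finger_gap: -0.0003
gripper_force: 29.5
```

jog_arm:
  commands:
    - [0,0.077,-0.088,-0.02,0]
    - [0,0.077,-0.095,-0.06,0]
    - [0,0.077,-0.15,-0.06,0]
    - [0,0.077,-0.18,-0.06,0]
    - [0,0.077,-0.18,-0.06,0]

```text
t: 10.5
ee_pos: [0.666, 0.1373, 0.1502]
ee_rot: [-3.092, 0.003, 0.184]
force: [-0.3, -0.4, 0.4]
finger_gap: 0.0002
gripper_force: 0.0
```

```bash
python3 - <<'E'
from plant import *
import cv2
import numpy as np
print(np.round(get_obs()["ee_pos"],3))
a=camera("top")["frame"];b=camera("wrist")["frame"];c=camera("scene")["frame"]
cv2.imwrite("pics/p2.png",np.hstack([cv2.resize(c[175:290,210:350],(426,350),interpolation=3),cv2.resize(b,(374,350))]))
E
```

```text
[0.666 0.137 0.15 ]
```

View pics/p2.png

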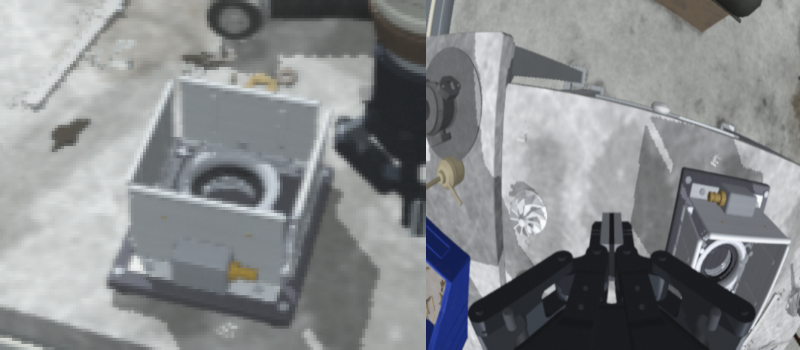

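```bash
cat >> h.py <<'E'
ST=np.array([.5922,-.0288,.0596])
def W(x,y,z,p=ST):
    c,s=np.cos(p[2]),np.sin(p[2]);return np.array([p[0]+c*x-s*y,p[1]+s*x+c*y,z])
def edge(k,w,a):
    r=.065+.075*np.cos(a);z=.024+.075*np.sin(a)
    return [W(w,r,z),W(-r,w,z),W(w,-r,z)][k]
E
python3 - <<'E'
from h import *
U=lambda X:np.round((proj("scene",X)-[210,175])*3.043)
for k in range(3):
  for a in(1.35,1.571):print(k,a,[U(edge(k,w,a)).tolist() for w in(-.059,.059)])
print("wall",U(W(.065,-.061,.102)),U(W(.065,.061,.102)))
E
```

```text
0 1.35 [[343.0, 110.0], [312.0, 215.0]]
0 1.571 [[323.0, 105.0], [291.0, 209.0]]
1 1.35 [[185.0, 62.0], [322.0, 87.0]]
1 1.571 [[179.0, 73.0], [318.0, 99.0]]
2 1.35 [[152.0, 74.0], [107.0, 174.0]]
2 1.571 [[170.0, 76.0], [127.0, 176.0]]
wall [129. 180.] [284. 211.]
```

jog_arm:
  commands:
    - [0,-0.08,0,0,0]
    - [0,-0.08,0,0,0]
    - [0,-0.08,0,0,0]
    - [0,-0.08,0,0,0]

```text
t: 11.15
ee_pos: [0.5883, 0.1223, 0.151]
ee_rot: [-3.092, 0.001, 0.183]
force: [0.6, -0.5, 0.5]
finger_gap: 0.0
gripper_force: 0.0
```

```bash
python3 - <<'E'
from plant import *
import numpy as np
o=get_obs();print(o["t"],np.round(o["qpos"],3),np.round(o["ee_rot"],4),np.round(o["ee_pos"],4),np.round(o["force"],1))
E
```

```text
11.15 [0.182 0.194 0.119 1.496 0.05  3.14 ] [-3.0919e+00  1.1000e-03  1.8340e-01] [0.5883 0.1223 0.151 ] [ 0.6 -0.5  0.5]
```

jog_arm:
  commands:
    - [0,0,0,0,-1.447]
    - [0,0,0,0,-1.447]
    - [0,0,0,0,-1.447]
    - [0,0,0,0,-1.447]
    - [0,0,0,0,-1.447]
    - [0,0,0,0,-1.447]
    - [0,0,0,0,-1.447]
    - [0,0,0,0,-1.447]
    - [0,0,0,0,-1.447]
    - [0,0,0,0,-1.447]

```text
t: 12.4
ee_pos: [0.5881, 0.1225, 0.1505]
ee_rot: [-3.133, -0.049, 1.628]
force: [-0.4, -0.2, -0.2]
finger_gap: -0.0003
gripper_force: 0.0
```

```bash
python3 - <<'E'
from plant import *
import numpy as np
o=get_obs();print(o["t"],np.round(o["qpos"],3),np.round(o["ee_rot"],4),np.round(o["ee_pos"],4),np.round(o["force"],1))
E
```

```text
12.4 [0.183 0.195 0.119 1.497 0.05  1.696] [-3.133  -0.0491  1.6276] [0.5881 0.1225 0.1505] [-0.4 -0.2 -0.2]
```

jog_arm:
  commands:
    - [0,0,0,0.052,0]
    - [0,0,0,0.052,0]
    - [0,-0.03,0,0.052,0]
    - [0,-0.05,0,0.052,0]
    - [0,-0.06,0,0.052,0]
    - [0,-0.066,0,0.052,0]
    - [0,-0.07,0,0.052,0]
    - [0,-0.074,0,0.052,0]
    - [0,-0.077,0,0.052,0]
    - [0,-0.077,0,0.052,0]

```text
t: 13.65
ee_pos: [0.5917, 0.0504, 0.0954]
ee_rot: [-3.134, -0.053, 1.632]
force: [-1.4, 10.9, 1.8]
finger_gap: -0.0001
gripper_force: 5.8
```

```bash
cat >> h.py <<'E'
from scipy.spatial.transform import Rotation as Ro
def shift(target):
    from plant import get_obs
    o=get_obs();R=Ro.from_euler("xyz",o["ee_rot"])
    print(np.round(o["ee_pos"],4),np.round(o["ee_rot"],4),"shift",np.round(R.inv().apply(np.array(target)-o["ee_pos"]),4))
E
python3 -c "
from h import *
shift([.58,.06,.23]);shift([.4926,-.332,.23])"
```

```text
[0.5917 0.0504 0.0954] [-3.1338 -0.0533  1.6324] shift [ 0.0175 -0.0121 -0.1338]
[0.5917 0.0504 0.0954] [-3.1338 -0.0533  1.6324] shift [-0.3678 -0.1236 -0.1535]
```

jog_arm:
  commands:
    - [0,0.018,0,0,0]
    - [0,0.018,0,-0.06,0]
    - [0,0.018,0,-0.12,0]
    - [0,0.01,-0.01,-0.145,0]
    - [0.06,-0.368,-0.124,-0.153,0]
    - [0.06,-0.368,-0.124,-0.153,0]
    - [0.06,-0.368,-0.124,-0.153,0]
    - [0.06,-0.368,-0.124,-0.153,0]
    - [0.06,-0.368,-0.124,-0.153,0]
    - [0.06,-0.368,-0.124,-0.153,0]
    - [0.06,-0.368,-0.124,-0.153,0]
    - [0.06,-0.368,-0.124,-0.153,0]
    - [0.06,-0.368,-0.124,-0.153,0]
    - [0.06,-0.368,-0.124,-0.153,0]
    - [0.06,-0.368,-0.124,-0.153,0]

```text
t: 15.52
ee_pos: [0.4921, -0.3326, 0.231]
ee_rot: [-3.134, -0.049, 1.632]
force: [-0.3, 0.8, 0.7]
finger_gap: 0.0602
gripper_force: 0.0
```

```bash
python3 - <<'E'
from plant import *
from h import *
import cv2,pickle
o=get_obs();print(np.round(o["ee_pos"],4),np.round(o["ee_rot"],4),np.round(o["qpos"],3))
c=camera("wrist");s=camera("scene");t=camera("top")
pickle.dump((c,s,t),open("cam1.pkl","wb"))
cv2.imwrite("pics/w1.png",np.hstack([cv2.resize(c["frame"],(480,360)),cv2.resize(s["frame"][155:275,210:317],(321,360),interpolation=3)[:,:320]]))
def pw(X):
    p=c["R"]@X+np.ravel(c["t"]);th=np.arctan2(np.hypot(p[0],p[1]),p[2]);u=p[:2]/np.hypot(p[0],p[1])*th*c["mtx"][0,0]
    return (u+c["mtx"][:2,2])*480/560
for z in(.024,.124):print(z,pw(np.array([.4926,-.332,z])))
E
```

```text
[ 0.4921 -0.3326  0.231 ] [-3.1335 -0.049   1.6321] [-0.61   0.229  0.313  1.692  0.033  0.899]
0.024 [239.76536912 164.04940663]
0.124 [239.54834539 186.35009927]
```

View pics/w1.png

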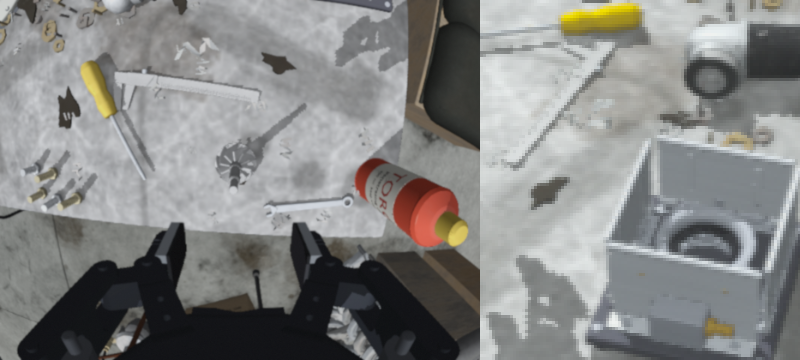

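```bash
python3 - <<'E'
from h import *
import pickle,cv2
c=pickle.load(open("cam1.pkl","rb"))[0]
f=c["frame"][150:240,230:320]
def pw(X):
    p=c["R"]@X+np.ravel(c["t"]);h=np.hypot(p[0],p[1]);return (p[:2]/h*np.arctan2(h,p[2])*c["mtx"][0,0]+c["mtx"][:2,2])
k=560/480
g=lambda p:np.concatenate([pw(np.array([p[0],p[1],.124]))-np.array([234,187])*k,pw(np.array([p[0],p[1],.02]))-np.array([238,163])*k])
r=least_squares(g,[.49,-.33]);print(r.x,r.fun)
shift([r.x[0],r.x[1],.08])
cv2.imwrite("pics/w2.png",cv2.resize(f,(540,540),interpolation=cv2.INTER_CUBIC))
E
```

```text
[ 0.48852234 -0.33247686] [ 1.21379668 -0.49533908 -1.69575207  0.6756    ]
[ 0.4918 -0.3331  0.2309] [-3.1334 -0.0491  1.6312] shift [-0.0066 -0.002   0.1507]
```

View pics/w2.png

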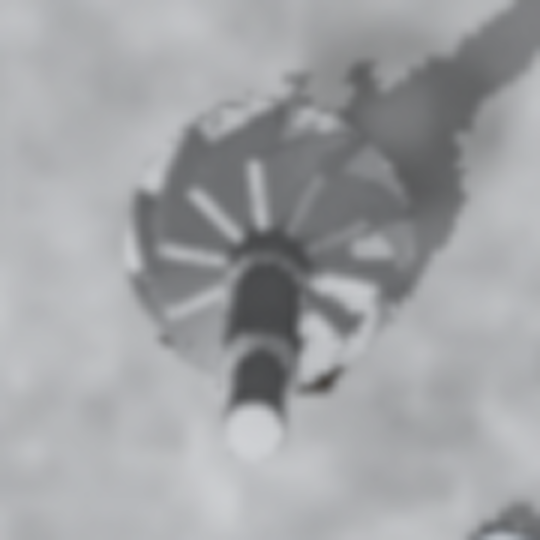

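jog_arm:
  commands:
    - [0.06,-0.0066,-0.002,0.05,0]
    - [0.06,-0.0066,-0.002,0.1,0]
    - [0.06,-0.0066,-0.002,0.14,0]
    - [0.06,-0.0066,-0.002,0.162,0]
    - [0.06,-0.0066,-0.002,0.162,0]
    - [0.06,-0.0066,-0.002,0.162,0]
    - [0.03,-0.0066,-0.002,0.162,0]
    - [0.025,-0.0066,-0.002,0.162,0]
    - [0.02,-0.0066,-0.002,0.162,0]
    - [0.016,-0.0066,-0.002,0.162,0]
    - [0.01,-0.0066,-0.002,0.162,0]
    - [0,-0.0066,-0.002,0.162,0]
    - [0,-0.0066,-0.002,0.162,0]
    - [0,-0.0066,-0.002,0.162,0]
    - [0,-0.0066,-0.002,0.162,0]

```text
t: 17.55
ee_pos: [0.4881, -0.3325, 0.0687]
ee_rot: [-3.133, -0.049, 1.631]
force: [-3.5, -0.3, 3.9]
finger_gap: 0.0111
gripper_force: 59.3
```

jog_arm:
  commands:
    - [0,0,0,-0.02,0]
    - [0,0,0,-0.06,0]
    - [0,0,0,-0.11,0]
    - [0,0,0,-0.16,0]
    - [0,0,0,-0.18,0]
    - [0,0,0,-0.18,0]

```text
t: 18.3
ee_pos: [0.4911, -0.3414, 0.2492]
ee_rot: [-3.135, -0.048, 1.631]
force: [0.7, -0.2, -4.1]
finger_gap: 0.0109
gripper_force: 58.9
```

```bash
python3 -c "
from h import *
t=W(0,0,.21);print(t);shift(t)"
```

```text
[ 0.5922 -0.0288  0.21  ]
[ 0.4911 -0.3414  0.2492] [-3.1355 -0.0481  1.6309] shift [0.3037 0.1201 0.0531]
```

jog_arm:
  commands:
    - [0,0.04,0.016,0.004,0]
    - [0,0.09,0.036,0.009,0]
    - [0,0.14,0.055,0.015,0]
    - [0,0.19,0.075,0.02,0]
    - [0,0.24,0.095,0.025,0]
    - [0,0.28,0.11,0.03,0]
    - [0,0.305,0.12,0.03,0]
    - [0,0.305,0.12,0.03,0]
    - [0,0.305,0.12,0.03,0]

```text
t: 19.42
ee_pos: [0.591, -0.0285, 0.231]
ee_rot: [-3.131, -0.049, 1.631]
force: [-0.0, 0.2, -3.1]
finger_gap: 0.011
gripper_force: 58.8
```

```bash
python3 - <<'E'
from plant import *
from h import *
import cv2,pickle
o=get_obs();print(np.round(o["ee_pos"],4),np.round(o["ee_rot"],4))
C={n:camera(n) for n in("wrist","scene","top")}
pickle.dump(C,open("cam2.pkl","wb"))
w=C["wrist"]["frame"];s=C["scene"]["frame"]
cv2.imwrite("pics/w3.png",np.hstack([cv2.resize(w[100:380,120:430],(400,361),interpolation=3),cv2.resize(s[130:265,225:375],(400,361),interpolation=3)]))
X=W(0,0,.052)
for a in(X,o["ee_pos"]-[0,0,.0687],o["ee_pos"]-[0,0,.04]):print("scene",(proj("scene",np.array(a))-[225,130])*2.667)
E
```

```text
[ 0.591  -0.0285  0.231 ] [-3.1313 -0.0493  1.6308]
scene [159.21419642 277.7578293 ]
scene [160.84269013 190.19846949]
scene [161.11815305 165.43473123]
```

View pics/w3.png

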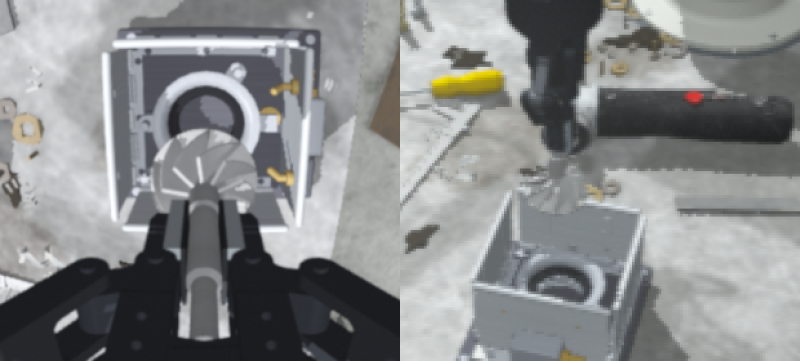

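```bash
python3 - <<'E'
from h import *
import pickle
C=pickle.load(open("cam2.pkl","rb"));c=C["wrist"]
def pw(X):
    p=c["R"]@X+np.ravel(c["t"]);h=np.hypot(p[0],p[1]);q=(p[:2]/h*np.arctan2(h,p[2])*c["mtx"][0,0]+c["mtx"][:2,2]);return (q-[120,100])*400/310
def ext(f,x,y,z,r):
    P=np.array([f(np.array([x+r*np.cos(a),y+r*np.sin(a),z])) for a in np.linspace(0,6.28,73)])
    return P.min(0).round(1),P.max(0).round(1)
ps=lambda X:(proj("scene",X)-[225,130])*400/150
x,y=ST[:2]
print("wrist ring",ext(pw,x,y,.052,.0415),"dx10",ext(pw,x+.01,y,.052,.0415),"dy10",ext(pw,x,y+.01,.052,.0415))
print("wrist seat hole",ext(pw,x,y,.042,.0305))
x,y=.591,-.0285
for z in(.162,.171):print("wheel",z,ext(pw,x,y,z,.0275))
print("dx10",ext(pw,x+.01,y,.171,.0275),"dy10",ext(pw,x,y+.01,.171,.0275))
print("shaft",pw(np.array([x,y,.162+.031])),pw(np.array([x,y,.162+.124])))
print("wall top",pw(W(.065,.061,.102)),pw(W(.065,-.061,.102)),"left edge",pw(edge(0,-.059,1.571)),pw(edge(0,.059,1.571)), "front",pw(edge(1,.059,1.571)),pw(edge(1,-.059,1.571)))
print("scene ring",ext(ps,*ST[:2],.052,.0415),"wheel",ext(ps,x,y,.162,.0275))
E
```

```text
wrist ring (array([153.7,  72.8]), array([260.9, 177.3])) dx10 (array([166.6,  73.6]), array([273.6, 178.1])) dy10 (array([154.2,  59.6]), array([262.1, 165.4]))
wrist seat hole (array([169. ,  85.6]), array([245.6, 160.4]))
wheel 0.162 (array([151.8, 121.1]), array([257.6, 221. ]))
wheel 0.171 (array([149.6, 125. ]), array([259.6, 228.5]))
dx10 (array([169.5, 126.3]), array([279.2, 229.5])) dy10 (array([150. , 104.5]), array([261.7, 211.1]))
shaft [204.14817525 195.81930515] [200.83480916 335.16762283]
wall top [308.99614419  51.73335785] [297.97100453 226.39664288] left edge [115.8454436   44.51825578] [299.09787067  45.04969095] front [107.10909509  53.96741935] [116.34067791 221.25573565]
scene ring (array([114.7, 246. ]), array([203.7, 311.1])) wheel (array([129.2, 169.3]), array([192.5, 212.3]))
```

```bash
python3 - <<'E'
from h import *
import pickle,cv2
C=pickle.load(open("cam2.pkl","rb"));c=C["wrist"]
def pw(X):
    p=c["R"]@X+np.ravel(c["t"]);h=np.hypot(p[0],p[1]);return (p[:2]/h*np.arctan2(h,p[2])*c["mtx"][0,0]+c["mtx"][:2,2])
def draw(im,f,o,k,x,y,z,r,col):
    P=np.array([(f(np.array([x+r*np.cos(a),y+r*np.sin(a),z]))-o+.5)*k for a in np.linspace(0,6.28,100)])
    for p in P[::3]:cv2.circle(im,tuple(int(v) for v in p),1,col,-1)
o=np.array([200,115]);k=4
a=cv2.resize(c["frame"][115:265,200:320],(480,600),interpolation=cv2.INTER_CUBIC)
X,Y=ST[:2];x,y=.591,-.0285
draw(a,pw,o,k,X,Y,.052,.0415,(0,0,255));draw(a,pw,o,k,X,Y,.042,.022,(0,0,255));draw(a,pw,o,k,x,y,.162,.0275,(0,255,0))
o=np.array([250,170]);ps=lambda X:proj("scene",X);k=4
b=cv2.resize(C["scene"]["frame"][170:270,250:330],(320,400),interpolation=cv2.INTER_CUBIC)
draw(b,ps,o,k,X,Y,.052,.0415,(0,0,255));draw(b,ps,o,k,x,y,.162,.0275,(0,255,0))
b=np.vstack([b,np.zeros((200,320,3),np.uint8)])
cv2.imwrite("pics/w4.png",np.hstack([a,b]))
E
```

```text
(no output)
```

View pics/w4.png

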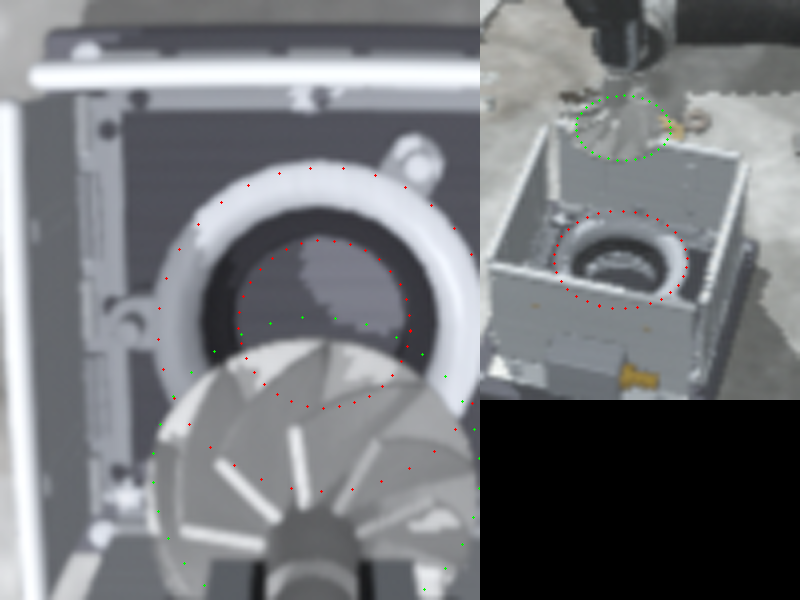

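```bash
python3 - <<'E'
from h import *
import pickle
def mk(c,o,k):
    def f(X):
        p=c["R"]@X+np.ravel(c["t"]);h=np.hypot(p[0],p[1]);return ((p[:2]/h*np.arctan2(h,p[2])*c["mtx"][0,0]+c["mtx"][:2,2])-o+.5)*k
    return f
def ext(f,x,y,z,r):
    P=np.array([f(np.array([x+r*np.cos(a),y+r*np.sin(a),z])) for a in np.linspace(0,6.28,145)])
    return P.min(0).round().tolist(),P.max(0).round().tolist()
f1=mk(pickle.load(open("cam1.pkl","rb"))[0],np.array([230,150]),6)
f2=mk(pickle.load(open("cam2.pkl","rb"))["wrist"],np.array([200,115]),4)
for h in(0,.009,.024):
    print(h,ext(f1,.4881,-.3325,h,.0275),ext(f2,.591,-.0285,.162+h,.0275))
for h in(.031,.124):print(f1(np.array([.4881,-.3325,h])),f2(np.array([.591,-.0285,.162+h])))
E
```

```text
0 ([135.0, 85.0], [421.0, 366.0]) ([153.0, 317.0], [481.0, 627.0])
0.009 ([131.0, 90.0], [424.0, 378.0]) ([146.0, 330.0], [487.0, 650.0])
0.024 ([124.0, 101.0], [429.0, 400.0]) ([133.0, 352.0], [498.0, 693.0])
[275.59981661 260.57556614] [314.85934328 549.03984595]
[265.02794721 408.9972967 ] [304.58790839 981.01963078]
```

The ring overlay agrees within about 1 mm. The wheel appears to sit about 2 mm toward -y. I'll correct for that and descend.

```bash
python3 -c "
from h import *
shift([.5915,-.0267,.125]);shift([.5915,-.0267,.11]);shift([.5915,-.0267,.093])"
```

```text
[ 0.5912 -0.0292  0.2319] [-3.1327 -0.0492  1.6295] shift [-0.0028  0.0014  0.1069]
[ 0.5912 -0.0292  0.2319] [-3.1327 -0.0492  1.6295] shift [-0.0035  0.0015  0.1219]
[ 0.5912 -0.0292  0.2319] [-3.1327 -0.0492  1.6295] shift [-0.0044  0.0017  0.1389]
```

jog_arm:
  commands:
    - [0,0,0.001,0.04,0]
    - [0,-0.001,0.001,0.075,0]
    - [0,-0.003,0.001,0.1,0]
    - [0,-0.003,0.0015,0.107,0]
    - [0,-0.003,0.0015,0.112,0]
    - [0,-0.0033,0.0015,0.116,0]
    - [0,-0.0035,0.0015,0.119,0]
    - [0,-0.0035,0.0015,0.121,0]
    - [0,-0.0035,0.0015,0.122,0]
    - [0,-0.0035,0.0015,0.122,0]

```text
t: 20.82
ee_pos: [0.5918, -0.0258, 0.1107]
ee_rot: [-3.134, -0.049, 1.631]
force: [-1.8, 0.3, -0.7]
finger_gap: 0.0108
gripper_force: 59.1
```

The wheel is seating at the expected height with almost no side force, so I'll dwell there and then press.

jog_arm:
  commands:
    - [0,0,0,0.001,0]
    - [0,0,0,0.002,0]
    - [0,0,0,0.002,0]
    - [0,0,0,0.005,0]
    - [0,0,0,0.008,0]
    - [0,-0.0005,0,0.011,0]
    - [0,-0.0005,0,0.014,0]
    - [0,-0.001,0,0.016,0]
    - [0,-0.001,0,0.018,0]
    - [0,-0.001,0,0.018,0]
    - [0,-0.001,0,0.018,0]

```text
t: 22.2
ee_pos: [0.5921, -0.0259, 0.0965]
ee_rot: [-3.137, -0.049, 1.631]
force: [-11.2, 0.4, 26.8]
finger_gap: 0.0112
gripper_force: 62.9
```

jog_arm:
  commands:
    - [0,0,-0.001,0,0]
    - [0,0,-0.002,0,0]
    - [0,0,-0.002,0,0]
    - [0,0,-0.002,0,0]

```text
t: 22.7
ee_pos: [0.5914, -0.0259, 0.0964]
ee_rot: [-3.14, -0.049, 1.631]
force: [-3.2, 1.6, 22.8]
finger_gap: 0.0111
gripper_force: 62.0
```

```bash
python3 - <<'E'
from plant import *
from h import *
import cv2
o=get_obs();print({k:np.round(o[k],3) for k in("ee_pos","ee_rot","force","torque")})
D=pickle.load(open("cam2.pkl","rb"))
for n in("top","scene"):
    f=camera(n)["frame"]
    if n=="scene":
        # does each rim edge still look as it did at cam2 (panels up)?
        d=cv2.absdiff(f,D[n]["frame"]).max(2)>40
        for k in range(3):
            print(k,np.mean([d[tuple(np.round(proj(n,edge(k,w,1.571))[::-1]).astype(int))] for w in np.linspace(-.055,.055,15)]).round(2))
        for X in([.4590,.2531,.062],[.5879,.2584,.02]):
            u=np.round(proj(n,np.array(X))).astype(int);print(d[u[1]-8:u[1]+8,u[0]-8:u[0]+8].mean().round(2))
E
```

```text
{'ee_pos': array([ 0.591, -0.026,  0.096]), 'ee_rot': array([-3.14 , -0.049,  1.631]), 'force': array([-3.176,  1.58 , 22.803]), 'torque': array([0.348, 0.761, 0.023])}
0 0.07
1 0.4
2 0.0
0.03
0.04
```

```bash
python3 -c "
from plant import *
print(close_job())"
```

```text
the job is handed in; nothing more can be done
None
```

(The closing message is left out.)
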